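# Press the lid home on a canister with the pedal press

## Robot

A 7-joint arm with a two-finger parallel gripper is mounted at the origin on the work surface. World frame = base frame: x ahead of the robot, y to its left, z up, the work surface at z = 0. Lengths are in m, angles in rad, forces in N, time in s.
With the tool pointing down it reaches from about 0.425 to 0.8 m from the base axis. Payload 8.3 kg.
Tool frame: the origin (TCP) lies between the finger pads; the fingertips stand 11 mm ahead of it and the grasp point (between the pads) lies 8 mm behind it; z points along the fingers, y is the line along which they close (so a half turn about z gives the same grasp; the last joint's range is limited). The gripper opens to 85 mm and grips with 20 to 120 N. Pads are 22 mm wide; open, the fingers measure 114 mm over their backs; the gripper's body (76 mm by 85 mm) begins 54 mm behind the grasp point. The pads swing forward as they close: fully open they stand 13 mm farther back than shut.
Start: joints at [-1.357, 0.383, 0.016, 1.37, -0.006, 1.388, -0.046], TCP at [0.171, 0.601, 0.217] pointing down, gripper open.
Joint ranges: [-2.95, 2.95], [-0.25, 2.06], [-1.52, 1.56], [0.18, 2.33], [-1.44, 4.58], [0.02, 2.06], [-3.01, 3.01]. Speed limits (rad/s): [2.39, 2.39, 3.01, 3.01, 3.14, 3.14, 3.14].

## Interface

Orientations are given as a unit quaternion [w, x, y, z].
In Python, from cell import telemetry, vision, manip gives the robot as it stands.
- The arm moves only by the tool step_arm, never from a script. Its argument "deltas" is a list that holds one entry, the list of rows, each a list of 7 numbers: the opening, from 0 (shut) to 1 (fully open), then the shift along the tool's x, y, z in m, then the turn, a rotation vector about the tool's x, y, z in rad. A call has 1 to 8 rows; each row is the pose to reach, as a shift and turn from the pose commanded when the call began, along the tool's axes at that moment; what a row does not reach only later rows make up. A row lasts 1/8 s, in which the tool goes at most 62.5 mm and 10.7 degrees, less where a joint would pass 70% of its speed; a pose out of reach is approached as far as the arm can. A call with a gripper value outside its range is refused whole. The fingers move at their own pace and stop on an object; "grip_force" is the grip in N (left out, the last holds). Time passes only in rows, so rows that repeat a pose let the fingers close. It gives the time, the measured TCP pose, the force, the opening and the grip force at its end, in the units of the state.
- telemetry.state(): the state, without advancing time (a new reading comes with each control period).
- vision.get_image(name): name is "side" or "top"; returns the picture (384x512x3 uint8, red, green, blue); there is no depth.
- vision.camera_params(name): a dict with "mtx" (3x3 intrinsics, pixels), "position" and "rotation" of the camera in the world. Camera axes: x right, y down, z forward; pixel columns grow to the right and rows downward; lengths in m; the calibration is good to about 2 mm. A picture is of the moment at which its call begins. camera_params takes no time and is no camera call.
- manip.job_done(): hands the job in; it is judged then, once.
The state is a dict: "clock": time; "joints": joint angles; "dq": joint speeds; "tau": joint torques, N m; "eef_pos": TCP position; "orientation": TCP orientation; "contact_force": force on the tool from outside, world axes, zero at the start; "moment": the same for the moment, N m; "opening": opening from 0.0 (shut) to 1.0 (fully open); "finger_force": force on a finger pad.
Only numpy, scipy, OpenCV 4.12 (cv2) and the standard library are available. Lean on these libraries where they do the work, as an engineer would, in place of code of your own. Each camera call takes 0.05 s, during which the arm holds its last target. There are 200 camera calls.

## Task

Take the rust-red canister, whose brass lid is not pushed home yet, and lay it in the cradle of the press with its lid towards the white ram, without dropping it. Then press the red pedal with the fingertips all the way down to its stop, firmly but without ramming it, hold it there for a good second so that the lid is fully home, and ease the pedal back up rather than letting it snap. Leave the closed canister lying in the cradle and do not disturb the other things on the table.

Things in the scene. Friction and masses are not known exactly. Their poses are not given: they have to be found in the camera images.
- canister: Square rust-red slip-lid canister lying on its side, 58 x 58 mm, 110 mm long when closed, about 0.35 kg. Origin at the centre of its underside (closed length); x runs along it towards the lid, z up. Its body is 54 mm wide between the 10 mm end rim (-x end) and the lid; grip it there across its width, at or just behind the origin. It lies among two closed cream ones (places exchanged).
- lid_end (a point): Centre of the outer end face of the rust-red canister's brass lid (58 x 58 x 24 mm), 29 mm above its underside. 55 mm from the canister's origin along its x when home, 4 to 7 mm farther at the start, when a steel strip of neck shows.
- lid (a joint): How far the rust-red canister's lid is from home, in m: 0 = fully home, 0.007 at most. It slides with about 14 N of friction and stays where it is put.
- press: Lid press, fixed: grey base plate 190 x 370 x 12 mm. Origin on the table, x away from its front (the front faces the robot), y left, z up. In mm: cradle centre (0, 79); blue end stop 67 high with its face at y = 146; white ram face at y = 12 with the pedal up (blue housing 74 high behind it), moving 24 towards +y as the pedal goes down; pedal and guard at y = -120.
- cradle (a point): Centre of the cradle's floor, 12 mm above the table, axes as press. The canister lies along y between two steel fences 64 mm apart (10 mm above the floor, 6 mm thick), its bottom towards the end stop (+y, 67 mm away) and its lid towards the ram (-y, 67 mm away). The ram first slides the canister against the end stop, then pushes the lid home.
- pedal_pad (a point): Where to press: on the red pedal's upper face (70 mm wide), 120 mm before its hinge, 10 mm from its front edge, 10 mm clear of the guard's edge. About 81 mm above the table with the pedal up, 47 mm when down; hardly moves sideways. The guard blocks a gripper pointing straight down: tilt the shut fingers 30 to 45 degrees, pointing forward (+x of press) and down. x: towards the hinge.
- pedal (a joint): Angle of the spring pedal, rad: 0 = up, 0.28 = down at its solid stop. At pedal_pad it takes about 5 N at first, then clearly more (about 15 N) in the last quarter of the travel, where the ram pushes the lid; only past that comes the stop. It drives the ram, springs up by itself, and snaps if let go suddenly.
- guard_edge (a point): Middle of the front upper edge of the pedal's guard: a clear roof 138 mm wide, 4 mm thick, its top 129 mm above the table, on two yellow side plates 130 mm apart that reach down to the base. All run 135 mm back (+x of press) from this edge. Axes as press.
- closed1: Bystander: a closed cream canister of the same shape as canister, lid fully home. Origin at the centre of its underside.
- closed2: Bystander: a closed cream canister of the same shape as canister, lid fully home. Origin at the centre of its underside.
- honey1: Bystander: upright jar of pale honey with brass lid, 58 mm diameter, 86 mm tall. Origin at the centre of its underside.
- honey2: Bystander: upright jar of pale honey with brass lid, 58 mm diameter, 86 mm tall. Origin at the centre of its underside.
- glove_box: Bystander: blue box, 120 x 230 x 70 mm. Origin at the centre of its underside.
- scoop: Bystander: white spoon-shaped scoop 200 mm long, lying along its x axis.
There are look-alikes about, which are no part of the job. What is shaped like the canister but green or purple is not meant.

How it is judged:
On the way, in this order (a step that is already met when the one before it is completed fails the run):
1. the rust-red canister lies in the cradle, lid towards the ram, let go, its lid still 3 mm or more from home and the pedal up (x of canister in the frame of cradle between -0.007 and 0.007 m and z of canister in the frame of cradle below 0.004 m and horizontal distance between canister and cradle below 0.018 m and y of lid_end in the frame of cradle below -0.03 m and angle between the x axis of canister and the y axis of press, either way round below 0.1 rad and angle between canister's own z axis and vertical below 0.08 rad and contact force between the fingers and canister below 0.1 N and value of joint lid above 0.003 m and value of joint pedal below 0.05 rad), for 0.2 s.
2. the fingers hold the pedal down at its stop (within 0.02 rad) for 0.8 s, with the canister in the cradle and its lid home to within 2 mm (x of canister in the frame of cradle between -0.007 and 0.007 m and z of canister in the frame of cradle below 0.004 m and horizontal distance between canister and cradle below 0.018 m and y of lid_end in the frame of cradle below -0.03 m and angle between the x axis of canister and the y axis of press, either way round below 0.1 rad and angle between canister's own z axis and vertical below 0.08 rad and value of joint pedal above 0.26 rad and contact force between the fingers and pedal above 2 N and value of joint lid below 0.002 m), for 0.8 s.
At the end, for the whole second after the job is handed in: The rust-red canister lies flat and at rest in the cradle (within 7 mm of its middle line and 18 mm of its centre, on its floor, in line within 0.1 rad, lid towards the ram), let go, its lid home to within 2 mm; the pedal is up again (below 0.03 rad) (x of canister in the frame of cradle between -0.007 and 0.007 m and z of canister in the frame of cradle below 0.004 m and horizontal distance between canister and cradle below 0.018 m and y of lid_end in the frame of cradle below -0.03 m and angle between the x axis of canister and the y axis of press, either way round below 0.1 rad and angle between canister's own z axis and vertical below 0.08 rad and contact force between the fingers and canister below 0.1 N and value of joint lid below 0.002 m and value of joint pedal below 0.03 rad and linear speed of canister below 0.02 m/s); the robot touches nothing.
It fails at once if the pedal is rammed: more than 50 N between fingers and pedal (contact force between the fingers and pedal above 50 N).
It fails at once if the pedal snaps back up faster than 1.5 rad/s (velocity of joint pedal below -1.5 rad/s).
It fails at once if the rust-red canister is dropped: it moves faster than 0.4 m/s with no finger on it (linear speed of canister above 0.4 m/s and contact force between the fingers and canister below 0.1 N).
It fails at once if a bystander is moved by more than 20 mm or a honey jar is tipped (distance of any of closed1, closed2, honey1, honey2, glove_box, scoop from where it was at the start of the episode above 0.02 m or angle between any of honey1, honey2's own z axis and vertical above 0.3 rad).
It also fails if it takes over 67 s, if anything falls off the work surface, if the arm or the gripper's body presses on something with over 40 N, if the wrist force passes 120 N, or if a joint passes its speed limit or range.

## Working session

There is one attempt and no reset: what is moved stays moved. The work goes in short steps, Python scripts to look and compute and a tool call to move; the robot and the scene stay as the last step left them, time stands still between calls to the robot, and variables do not carry over. Pictures are saved under pics/ and viewed, at most 10 in all, crops included, and the job is handed in when it is done.

Besides the shell and the picture viewer there is one more tool, called after "Emit:" as a command line: name --argument value ..., lists and objects as JSON in quotes. step_arm: Moves the arm, as the interface text tells. Its arguments: {"type":"object","properties":{"deltas":{"type":"array","items":{"type":"array","items":{"type":"array","items":{"type":"number"}}}},"grip_force":{"type":"number"}},"required":["deltas"]}

```bash
mkdir -p pics; python3 - <<'E'
from cell import telemetry, vision
import cv2
for n in("side","top"):
    im=vision.get_image(n); cv2.imwrite(f"pics/{n}0.png",im[:,:,::-1]); p=vision.camera_params(n); print(n,p)
s=telemetry.state(); print(s)
E
```

```text
side {'mtx': array([[378.96055244,   0.        , 255.65914248],
       [  0.        , 378.96055244, 200.28827008],
       [  0.        ,   0.        ,   1.        ]]), 'position': array([ 0.06020355, -1.00905587,  1.03929674]), 'rotation': array([-0.40038282,  0.89401139, -0.18511124,  0.07855605])}
top {'mtx': array([[450.99178703,   0.        , 257.34190412],
       [  0.        , 450.99178703, 192.36991264],
       [  0.        ,   0.        ,   1.        ]]), 'position': array([ 0.36000083, -0.04509486,  1.66280528]), 'rotation': array([-0.03016566,  0.71337853, -0.69986291,  0.0193137 ])}
{'clock': 0.1, 'joints': array([-1.35694687,  0.3841811 ,  0.01637882,  1.37101313, -0.00628014,
        1.38821922, -0.04652813]), 'dq': array([ 0.00148931, -0.00065306, -0.00140119, -0.00270511, -0.00020359,
       -0.00015732, -0.00059117]), 'tau': array([ 3.94468821e-03, -6.29134297e+01,  8.47665668e-01, -3.72749877e+01,
        1.65781804e-02,  1.05233816e-02,  2.78512083e-06]), 'eef_pos': array([0.17061296, 0.60077274, 0.21597837]), 'orientation': array([-9.87010994e-05,  1.37915868e-01,  9.90443552e-01, -8.79991702e-04]), 'contact_force': array([-0.61117186, -0.35016599, -1.14461846]), 'moment': array([ 0.04927972,  0.03175508, -0.08044122]), 'finger_force': 0.0, 'opening': 0.9992305242277574}
```

View pics/top0.png

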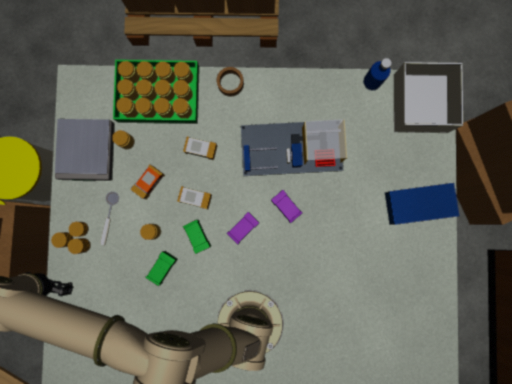

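View pics/side0.png

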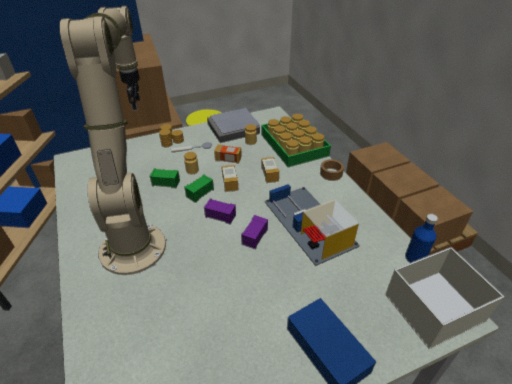

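The top view shows the rust-red canister near (147,181), the creams at (200,148) and (194,197), and honey jars at (122,139) and (150,231). The press covers about (242–345, 122–175), with its end stop on the left and the pedal at (325,157). Next I'll zoom in and measure.

```bash
cat >h.py <<'E'
import numpy as np, cv2
from scipy.spatial.transform import Rotation as R
from cell import telemetry, vision
def cam(n):
    p=vision.camera_params(n); return p["mtx"],p["position"],R.from_quat(p["rotation"],scalar_first=True).as_matrix()
def proj(n,P):
    K,t,M=cam(n); q=(np.atleast_2d(P)-t)@M@K.T; return q[:,:2]/q[:,2:]
def ray(n,uv,z):
    K,t,M=cam(n); uv=np.atleast_2d(np.asarray(uv,float)); d=np.c_[uv,np.ones(len(uv))]@np.linalg.inv(K).T@M.T
    return t+d*((z-t[2])/d[:,2])[:,None]
def tri(uvs,uvt):
    A=[];b=[]
    for n,uv in(("side",uvs),("top",uvt)):
        K,t,M=cam(n); d=M@np.linalg.inv(K)@np.r_[uv,1]; d/=np.linalg.norm(d); Q=np.eye(3)-np.outer(d,d); A.append(Q); b.append(Q@t)
    return np.linalg.lstsq(np.vstack(A),np.hstack(b),rcond=None)[0]
E
python3 - <<'E'
from h import *
print(proj("top",[[0,0,0],[.17,.6,.216]]),proj("side",[[0,0,0],[.17,.6,.216]]))
t=cv2.imread("pics/top0.png"); s=cv2.imread("pics/side0.png")
a=cv2.resize(t[110:210,110:220],None,fx=4,fy=4,interpolation=cv2.INTER_CUBIC)
b=cv2.resize(t[110:185,230:355],None,fx=6,fy=6,interpolation=cv2.INTER_CUBIC)
c=cv2.resize(s[180:265,255:365],None,fx=5,fy=5,interpolation=cv2.INTER_CUBIC)
d=cv2.resize(s[135:200,205:290],None,fx=4,fy=4,interpolation=cv2.INTER_CUBIC)
cv2.imwrite("pics/b.png",b); cv2.imwrite("pics/c.png",c)
ad=np.zeros((400,790,3),np.uint8); ad[:,:440]=a; ad[:260,450:790]=d; cv2.imwrite("pics/ad.png",ad)
E
```

```text
[[249.6802749  323.38763228]
 [ 60.86561836 279.71089793]] [[132.54716115 248.45870084]
 [137.32344952 110.60564116]]
```

View pics/b.png

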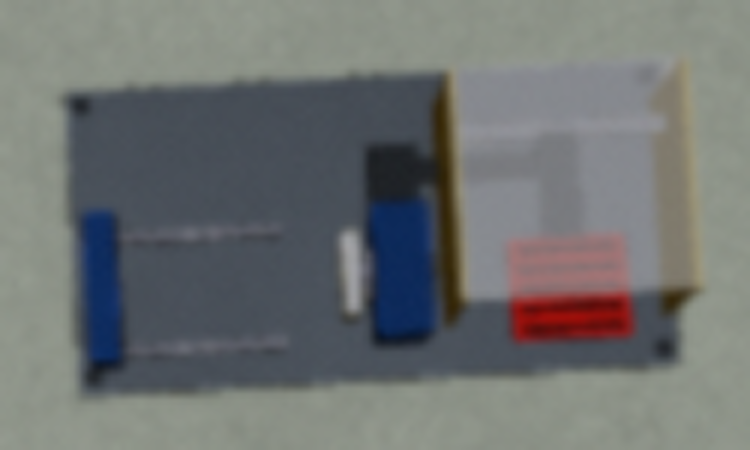

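View pics/ad.png

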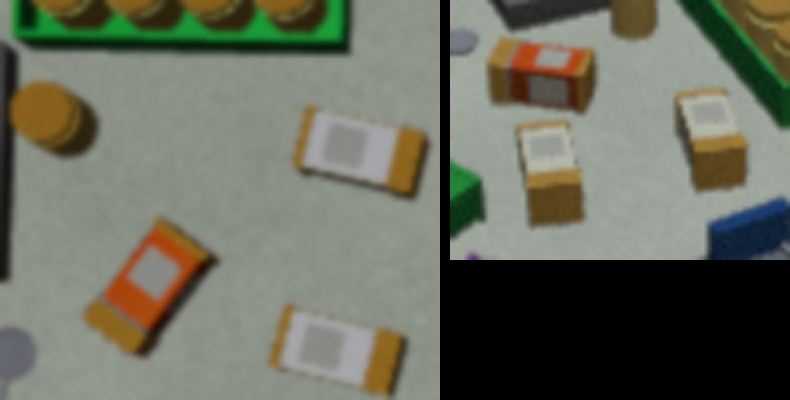

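View pics/c.png

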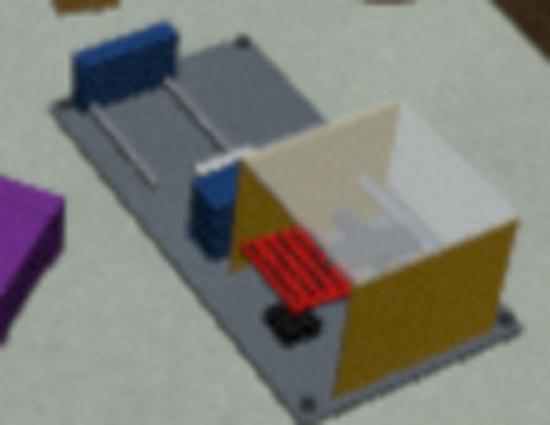

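The crops show:
- **Canister:** lid end at lower left, about (139,192); bottom rim at about (156,170).
- **Press:** plate corners at about (241,126), (244,175) and (343,170). The fences are at rows 149 and 168, columns 250–277. The pedal front edge is near row 165.

Now the numbers.

```bash
python3 - <<'E'
from h import *
np.set_printoptions(precision=4,suppress=True)
t=cv2.imread("pics/top0.png"); s=cv2.imread("pics/side0.png")
def up(im,x0,x1,y0,y1,f=8): return cv2.resize(im[y0:y1,x0:x1],None,fx=f,fy=f,interpolation=cv2.INTER_CUBIC)
def full(p,x0,y0,f=8): return (np.asarray(p,float)+.5)/f-.5+[x0,y0]
# canister
U=up(t,125,170,160,205); H=cv2.cvtColor(U,cv2.COLOR_BGR2HSV)
m=((H[...,0]<12)&(H[...,1]>140)&(H[...,2]>140)).astype(np.uint8)
c=max(cv2.findContours(m,0,1)[0],key=cv2.contourArea)
w=ray("top",full(cv2.convexHull(c)[:,0],125,160),.056)
r=cv2.minAreaRect((w[:,:2]*1000).astype(np.float32)); print("body",r, cv2.boxPoints(r))
m2=((H[...,1]>120)&(H[...,2]>110)).astype(np.uint8)
c=max(cv2.findContours(m2,0,1)[0],key=cv2.contourArea)
w=ray("top",full(cv2.convexHull(c)[:,0],125,160),.058)
r=cv2.minAreaRect((w[:,:2]*1000).astype(np.float32)); print("whole",r,cv2.boxPoints(r))
# plate
f6=lambda p:(np.asarray(p,float)+.5)/6-.5+[230,110]
print("plate TL BL BR",ray("top",f6([[68,95],[85,392],[678,362]]),.012)[:,:2])
print("fences",ray("top",f6([[120,237],[285,230],[120,350],[287,343]]),.022)[:,:2])
U=up(t,230,355,110,185); G=cv2.cvtColor(U,cv2.COLOR_BGR2GRAY)
print("grays",G[300,40],G[300,240])
m=(G<(int(G[300,40])+int(G[300,240]))//2).astype(np.uint8)
c=max(cv2.findContours(m,0,1)[0],key=cv2.contourArea)[:,0]
p=ray("top",full(c,230,110),.012)[:,:2]; f=full(c,230,110)
def fit(sel): q=p[sel]; v=cv2.fitLine((q*1000).astype(np.float32),cv2.DIST_HUBER,0,.01,.01).ravel(); return v
fr=fit((f[:,1]>168)&(f[:,0]>250)&(f[:,0]<338)); bk=fit((f[:,1]<130)&(f[:,0]>246)&(f[:,0]<300)); lf=fit((f[:,0]<246)&(f[:,1]>129)&(f[:,1]<143))
print("front",fr,"back",bk,"left",lf)
# pedal & roof
f5=lambda p:(np.asarray(p,float)+.5)/5-.5+[255,180]
for nm,a,b,z in(("roofFL",[243,163],[462,300],.129),("roofFR",[352,283],[703,290],.129),("pedalFL",[297,310],[517,340],.081),("pedalFR",[0,0],[632,333],.081)):
    print(nm,ray("top",f6(b),z),tri(f5(a),f6(b)) if a[0] else "")
E
```

```text
body ((511.77239990234375, 378.45306396484375), (50.117401123046875, 76.13927459716797), 54.29775619506836) [[466.2339 380.3203]
 [528.0637 335.8875]
 [557.3109 376.5858]
 [495.4811 421.0186]]
whole ((506.24591064453125, 381.5252685546875), (55.97653579711914, 114.09355926513672), 54.83197021484375) [[443.4915 391.5034]
 [536.7592 325.7882]
 [569.0003 371.5471]
 [475.7327 437.2623]]
plate TL BL BR [[ 0.7233  0.0472]
 [ 0.539   0.0327]
 [ 0.564  -0.33  ]]
fences [[ 0.6336  0.0129]
 [ 0.6397 -0.088 ]
 [ 0.564   0.0114]
 [ 0.5701 -0.0904]]
grays 146 86
front [   0.072    -0.9974  548.0653 -150.6936] back [   0.0719   -0.9974  736.3571 -100.9141] left [  0.9999   0.016  682.749   47.4538]
roofFL [[ 0.5829 -0.1868  0.129 ]] [ 0.5848 -0.1878  0.121 ]
roofFR [[ 0.591  -0.3237  0.129 ]] [ 0.5911 -0.3237  0.1297]
pedalFL [[ 0.5668 -0.2237  0.081 ]] [ 0.5913 -0.2388  0.0147]
pedalFR [[ 0.5721 -0.2911  0.081 ]]
```

```bash
python3 - <<'E'
from h import *
np.set_printoptions(precision=4,suppress=True)
f6=lambda p:(np.asarray(p,float)+.5)/6-.5+[230,110]
f5=lambda p:(np.asarray(p,float)+.5)/5-.5+[255,180]
print("stop face",ray("top",f6([[114,212],[121,360]]),.067)[:,:2])
print("stop back",ray("top",f6([[82,212],[90,362]]),.067)[:,:2])
print("ram face",ray("top",f6([[339,232],[345,315]]),.05)[:,:2], ray("top",f6([[370,200],[376,340]]),.074)[:,:2])
print("side stop top FR,BR",ray("side",f5([[75,60],[80,77],[178,38]]),.067)[:,:2])
print("pedal front",tri(f5([297,310]),f6([632,338])),tri(f5([244,245]),f6([517,340])))
print("side fence ends",ray("side",f5([[155,185],[225,147]]),.022)[:,:2])
for z in(.02,.074): print(ray("side",f5([[60,108],[310,420]]),.0 if z<.05 else .012)[:,:2])
E
```

```text
stop face [[0.6411 0.0152]
 [0.5525 0.0091]]
stop back [[0.6408 0.0342]
 [0.5509 0.0275]]
ram face [[ 0.6343 -0.1197]
 [ 0.5841 -0.1241]] [[ 0.6496 -0.1367]
 [ 0.5662 -0.1414]]
side stop top FR,BR [[ 0.5516  0.0172]
 [ 0.5466 -0.0029]
 [ 0.6383  0.0086]]
pedal front [ 0.5713 -0.2922  0.08  ] [ 0.5683 -0.2245  0.08  ]
side fence ends [[ 0.5687 -0.094 ]
 [ 0.638  -0.0779]]
[[ 0.5489  0.0379]
 [ 0.5737 -0.3255]]
[[ 0.5432  0.0258]
 [ 0.5678 -0.3334]]
```

```bash
cat >>h.py <<'E'
def go(pos,ydeg,tilt=0):
    """shift/turn in present tool axes to pos, tool y at world angle ydeg, tilted about world-ish tool y"""
    s=telemetry.state(); M=R.from_quat(s["orientation"],scalar_first=True)
    a=np.radians(ydeg); y=np.array([np.cos(a),np.sin(a),0]); z=np.array([0,0,-1.]); T=R.from_matrix(np.c_[np.cross(y,z),y,z])*R.from_rotvec([0,np.radians(tilt),0])
    print("shift",(M.inv().apply(np.asarray(pos)-s["eef_pos"])).round(4),"turn",(M.inv()*T).as_rotvec().round(4),"y-ang",np.degrees(np.arctan2(*M.as_matrix()[1::-1,1])).round(2))
    print("pos",s["eef_pos"].round(4),"q",s["joints"].round(3),"t",s["clock"],"F",s["contact_force"].round(1),"open",s["opening"])
E
python3 -c "
from h import *
go([.30,.50,.2],74.1-80)"
```

```text
shift [-0.152  -0.0616  0.0161] turn [-1.4000e-03  1.3000e-03  1.3971e+00] y-ang 74.15
pos [0.1706 0.6008 0.216 ] q [-1.357  0.384  0.016  1.371 -0.006  1.388 -0.047] t 0.1 F [-0.6 -0.4 -1.1] open 0.9992305242277574
```

Emit:
step_arm --deltas '[[[1,-0.03,-0.008,0,0,0,0.18],[1,-0.06,-0.016,0,0,0,0.36],[1,-0.09,-0.025,0,0,0,0.54],[1,-0.12,-0.033,0,0,0,0.72],[1,-0.147,-0.04,0,0,0,0.9],[1,-0.147,-0.04,0,0,0,1.08],[1,-0.147,-0.04,0,0,0,1.26],[1,-0.147,-0.04,0,0,0,1.4]]]'

```text
clock: 1.1
eef_pos: [0.3011, 0.5222, 0.2163]
orientation: [0.0, 0.745, 0.667, -0.001]
contact_force: [-0.3, 1.3, -1.4]
opening: 0.998
finger_force: 0.0
```

```bash
python3 -c "
from h import *
go([.507,.381,.18],-85)
go([.508,.380,.18],-125.5)"
```

```text
shift [-0.1174  0.2203  0.0363] turn [4.0000e-04 1.2000e-03 1.3722e+00] y-ang -6.38
pos [0.3011 0.5222 0.2163] q [-1.322  0.341  0.292  1.446 -0.098  1.37  -1.137] t 1.1 F [-0.3  1.3 -1.4] open 0.9980235279602262
shift [-0.1183  0.2214  0.0363] turn [9.000e-04 1.200e-03 2.079e+00] y-ang -6.38
pos [0.3011 0.5222 0.2163] q [-1.322  0.341  0.292  1.446 -0.098  1.37  -1.137] t 1.1 F [-0.3  1.3 -1.4] open 0.9980235279602262
```

Emit:
step_arm --deltas '[[[1,-0.02,0.035,0,0,0,0.18],[1,-0.04,0.075,0,0,0,0.36],[1,-0.06,0.115,0,0,0,0.54],[1,-0.08,0.155,0,0,0,0.72],[1,-0.1,0.195,0.01,0,0,0.9],[1,-0.118,0.221,0.02,0,0,1.08],[1,-0.118,0.221,0.03,0,0,1.26],[1,-0.118,0.221,0.036,0,0,1.4]]]'

```text
clock: 2.1
eef_pos: [0.5085, 0.381, 0.1796]
orientation: [0.001, 1.0, 0.029, -0.001]
contact_force: [0.9, 0.2, 0.2]
opening: 0.998
finger_force: 0.0
```

```bash
python3 -c "
from h import *
go([.508,.380,.12],-125.5)"
```

```text
shift [-0.0005  0.0009  0.0596] turn [0.0017 0.0009 0.678 ] y-ang -86.65
pos [0.5085 0.381  0.1796] q [-1.124  0.477  0.621  1.416 -0.277  1.339 -2.005] t 2.1 F [0.9 0.2 0.2] open 0.9979429192582726
```

Emit:
step_arm --deltas '[[[1,0,0,0.01,0,0,0.16],[1,0,0,0.02,0,0,0.32],[1,0,0,0.035,0,0,0.48],[1,0,0.001,0.05,0,0,0.64],[1,0,0.001,0.06,0,0,0.678],[1,0,0.001,0.06,0,0,0.678]]]'

```text
clock: 2.85
eef_pos: [0.508, 0.3806, 0.1199]
orientation: [0.001, 0.954, -0.301, -0.0]
contact_force: [0.6, -0.6, 0.4]
opening: 0.999
finger_force: 0.0
```

```bash
python3 - <<'E'
from h import *
a=vision.get_image("top")[:,:,::-1]; b=vision.get_image("side")[:,:,::-1]
A=cv2.resize(a[150:220,105:190],None,fx=4.6,fy=4.6,interpolation=cv2.INTER_CUBIC); B=cv2.resize(b[110:180,190:275],None,fx=4.6,fy=4.6,interpolation=cv2.INTER_CUBIC)
cv2.imwrite("pics/g1.png",np.hstack([A,B])); go([.508,.380,.029],-125.5)
E
```

```text
shift [-0.0001  0.0012  0.0922] turn [-0.0002 -0.0001  0.0089] y-ang -124.99
pos [0.5087 0.381  0.1212] q [-1.202  0.551  0.737  1.498 -0.381  1.24  -2.597] t 2.95 F [-0.6 -0.8  0.8] open 0.9986034435400999
```

View pics/g1.png

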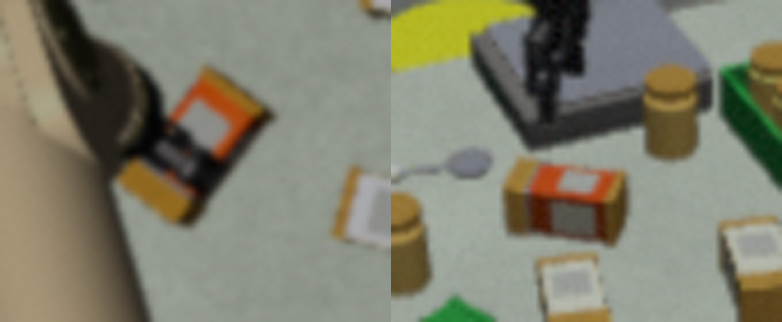

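The gripper's finger line lies across the canister at about (144,185) in the top view, as planned. The side view shows it still above and clear, so I'll lower it.

Emit:
step_arm --deltas '[[[1,0,0.001,0.015,0,0,0.009],[1,0,0.001,0.03,0,0,0.009],[1,0,0.001,0.045,0,0,0.009],[1,0,0.001,0.06,0,0,0.009],[1,0,0.001,0.075,0,0,0.009],[1,0,0.001,0.085,0,0,0.009],[1,0,0.001,0.091,0,0,0.009],[1,0,0.001,0.091,0,0,0.009]]]'

```text
clock: 3.95
eef_pos: [0.5079, 0.3799, 0.0296]
orientation: [0.0, 0.952, -0.306, -0.0]
contact_force: [0.5, 0.6, -0.8]
opening: 1.003
finger_force: 0.0
```

Emit:
step_arm --deltas '[[[0.3,0,0,0,0,0,0],[0.3,0,0,0,0,0,0],[0.3,0,0,0,0,0,0],[0.3,0,0,0,0,0,0],[0.3,0,0,0,0,0,0],[0.3,0,0,0,0,0,0]]]' --grip_force 40

```text
clock: 4.7
eef_pos: [0.5083, 0.3802, 0.0308]
orientation: [-0.0, 0.952, -0.306, 0.0]
contact_force: [-1.5, -2.1, 6.5]
opening: 0.616
finger_force: 42.0
```

```bash
python3 - <<'E'
from h import *
go([.508,.380,.029],-125.5)
E
```

```text
shift [-0.0001  0.0003  0.0018] turn [-0.0009  0.     -0.0026] y-ang -125.65
pos [0.5083 0.3802 0.0308] q [-1.175  0.64   0.69   1.585 -0.447  1.078 -2.561] t 4.7 F [-1.5 -2.1  6.5] open 0.6161870823052978
```

Emit:
step_arm --deltas '[[[0.3,0,0,-0.005,0,0,0],[0.3,0,0,-0.015,0,0,0],[0.3,0,0,-0.03,0,0,0],[0.3,0,0,-0.05,0,0,0],[0.3,0,0,-0.07,0,0,0],[0.3,0,0,-0.09,0,0,0],[0.3,0,0,-0.11,0,0,0],[0.3,0,0,-0.12,0,0,0]]]' --grip_force 50

```text
clock: 5.7
eef_pos: [0.5085, 0.3803, 0.1518]
orientation: [-0.001, 0.952, -0.306, 0.0]
contact_force: [-0.9, 0.0, -4.1]
opening: 0.615
finger_force: 53.0
```

```bash
python3 - <<'E'
from h import *
go([.56,.16,.17],-65)
t=vision.get_image("top")[:,:,::-1]; s=vision.get_image("side")[:,:,::-1]
A=cv2.resize(t[150:220,105:190],None,fx=4.6,fy=4.6,interpolation=cv2.INTER_CUBIC); B=cv2.resize(s[110:180,190:275],None,fx=4.6,fy=4.6,interpolation=cv2.INTER_CUBIC)
cv2.imwrite("pics/g2.png",np.hstack([A,B]))
E
```

```text
shift [ 0.1702  0.149  -0.0184] turn [-0.0014 -0.0013 -1.0585] y-ang -125.65
pos [0.5085 0.3803 0.1518] q [-1.211  0.525  0.753  1.464 -0.365  1.294 -2.619] t 5.7 F [-0.9  0.  -4.1] open 0.6145007238701664
```

View pics/g2.png

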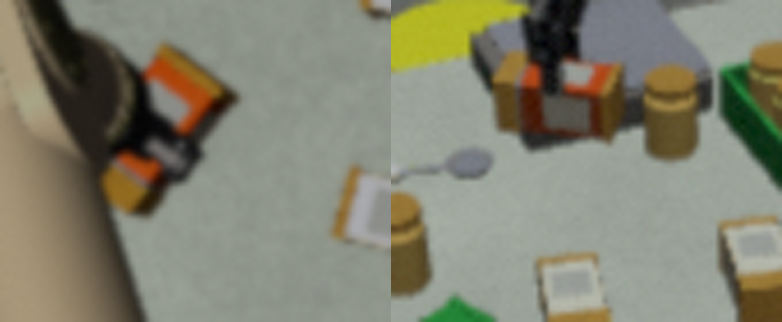

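The canister is held level: its lid end is at left, about (510,95) in the crop, with the fingers mid-body. I'll carry it over in two calls.

Emit:
step_arm --deltas '[[[0.3,0.015,0.013,-0.003,0,0,-0.1],[0.3,0.04,0.035,-0.006,0,0,-0.25],[0.3,0.068,0.06,-0.01,0,0,-0.42],[0.3,0.095,0.083,-0.014,0,0,-0.59],[0.3,0.122,0.107,-0.018,0,0,-0.76],[0.3,0.145,0.127,-0.018,0,0,-0.91],[0.3,0.161,0.141,-0.018,0,0,-1.01],[0.3,0.17,0.149,-0.018,0,0,-1.06]]]'

```text
clock: 6.8
eef_pos: [0.5591, 0.1579, 0.1671]
orientation: [0.0, 0.976, 0.217, -0.001]
contact_force: [-0.3, 0.0, -3.7]
opening: 0.614
finger_force: 53.0
```

```bash
python3 - <<'E'
from h import *
go([.603,-.056,.17],3.7)
E
```

```text
shift [-0.051   0.2123 -0.0028] turn [-7.0000e-04  1.6000e-03 -1.1973e+00] y-ang -64.9
pos [0.5591 0.1579 0.1671] q [-0.819  0.359  0.629  1.593 -0.218  1.263 -1.286] t 6.8 F [-0.3  0.  -3.7] open 0.6136195494683446
```

Emit:
step_arm --deltas '[[[0.3,-0.005,0.02,-0.003,0,0,-0.12],[0.3,-0.013,0.055,-0.003,0,0,-0.3],[0.3,-0.021,0.09,-0.003,0,0,-0.48],[0.3,-0.029,0.125,-0.003,0,0,-0.66],[0.3,-0.037,0.16,-0.003,0,0,-0.84],[0.3,-0.044,0.188,-0.003,0,0,-1.01],[0.3,-0.049,0.205,-0.003,0,0,-1.13],[0.3,-0.051,0.212,-0.003,0,0,-1.197]]]'

```text
clock: 7.8
eef_pos: [0.6024, -0.0558, 0.1698]
orientation: [-0.0, 0.684, 0.73, -0.001]
contact_force: [-0.8, 0.0, -2.9]
opening: 0.614
finger_force: 53.0
```

Emit:
step_arm --deltas '[[[0.3,0,0,0.01,0,0,0],[0.3,0,0,0.025,0,0,0],[0.3,0,0,0.04,0,0,0],[0.3,0,0,0.055,0,0,0],[0.3,0,0,0.07,0,0,0],[0.3,0,0,0.08,0,0,0],[0.3,0,0,0.085,0,0,0],[0.3,0,0,0.085,0,0,0]]]'

```text
clock: 8.8
eef_pos: [0.603, -0.0538, 0.0857]
orientation: [-0.0, 0.684, 0.729, -0.0]
contact_force: [0.9, 0.5, -2.5]
opening: 0.612
finger_force: 53.0
```

```bash
python3 - <<'E'
from h import *
go([.603,-.056,.045],3.7)
t=vision.get_image("top")[:,:,::-1]; s=vision.get_image("side")[:,:,::-1]
A=cv2.resize(t[115:185,235:315],None,fx=4.8,fy=4.8,interpolation=cv2.INTER_CUBIC); B=cv2.resize(s[170:240,255:335],None,fx=4.8,fy=4.8,interpolation=cv2.INTER_CUBIC)
cv2.imwrite("pics/p1.png",np.hstack([A,B])); cv2.imwrite("pics/t1.png",t); cv2.imwrite("pics/s1.png",s)
E
```

```text
shift [-0.0022 -0.0001  0.0407] turn [-0.0003  0.0001 -0.0007] y-ang 3.66
pos [ 0.603  -0.0538  0.0857] q [-0.32   0.465  0.474  1.616 -0.23   1.117  0.276] t 8.8 F [ 0.9  0.5 -2.5] open 0.61219907446773
```

View pics/p1.png

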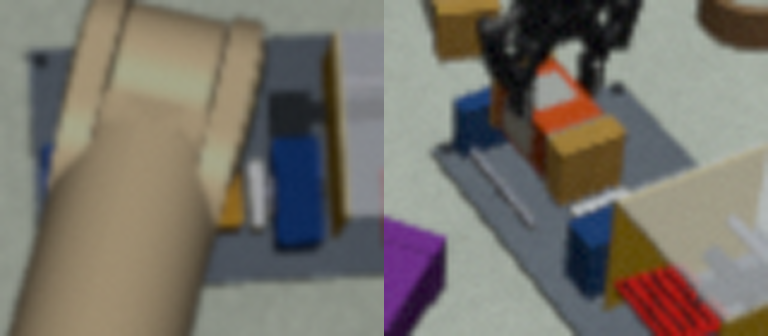

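```bash
python3 - <<'E'
from h import *
np.set_printoptions(precision=4,suppress=True)
f=lambda p,x,y:(np.asarray(p,float)+.5)/4.8-.5+[x,y]
print(ray("side",f([[553-384,152],[625-384,128]],255,170),.1147)); print(ray("side",f([[555-384,202],[622-384,180]],255,170),.0567))
print(ray("top",f([[243,228],[243,180]],235,115),.1147))
a=np.radians(93.7); ex=np.array([np.sin(a),-np.cos(a)]); ey=np.array([np.cos(a),np.sin(a)])
for P in ray("side",f([[553-384,152],[625-384,128]],255,170),.1147)[:,:2]: d=P-[.603,-.0555]; print(d@ex,d@ey)
E
```

```text
[[ 0.5722 -0.112   0.1147]
 [ 0.6355 -0.1096  0.1147]]
[[ 0.5791 -0.1085  0.0567]
 [ 0.6392 -0.1073  0.0567]]
[[ 0.5749 -0.1145  0.1147]
 [ 0.6097 -0.114   0.1147]]
-0.034386993579897863 -0.05439634946245861
0.028927819462309476 -0.05609532412684083
```

Emit:
step_arm --deltas '[[[0.3,-0.001,0,0.004,0,0,0],[0.3,-0.001,0,0.008,0,0,0],[0.3,-0.001,0,0.012,0,0,0],[0.3,-0.001,0,0.016,0,0,0],[0.3,-0.001,0,0.02,0,0,0],[0.3,-0.001,0,0.024,0,0,0],[0.3,-0.001,0,0.026,0,0,0],[0.3,-0.001,0,0.028,0,0,0]]]'

```text
clock: 9.9
eef_pos: [0.6031, -0.0548, 0.0578]
orientation: [0.0, 0.684, 0.729, -0.0]
contact_force: [-0.6, -0.4, -3.4]
opening: 0.614
finger_force: 53.0
```

Emit:
step_arm --deltas '[[[0.3,0,0,0.002,0,0,0],[0.3,0,0,0.004,0,0,0],[0.3,0,0,0.006,0,0,0],[0.3,0,0,0.008,0,0,0],[0.3,0,0,0.009,0,0,0],[0.3,0,0,0.01,0,0,0],[0.3,0,0,0.01,0,0,0]]]'

```text
clock: 10.78
eef_pos: [0.603, -0.0547, 0.0478]
orientation: [-0.0, 0.684, 0.729, -0.0]
contact_force: [-0.4, -1.0, -3.0]
opening: 0.612
finger_force: 53.0
```

Emit:
step_arm --deltas '[[[0.3,0,0,0.001,0,0,0],[0.3,0,0,0.002,0,0,0],[0.3,0,0,0.003,0,0,0],[0.3,0,0,0.004,0,0,0],[0.3,0,0,0.005,0,0,0],[0.3,0,0,0.005,0,0,0]]]'

```text
clock: 11.52
eef_pos: [0.6031, -0.0547, 0.043]
orientation: [-0.0, 0.684, 0.729, 0.0]
contact_force: [-0.4, -0.1, -2.3]
opening: 0.613
finger_force: 53.1
```

Emit:
step_arm --deltas '[[[0.3,0,0,0.0005,0,0,0],[0.3,0,0,0.001,0,0,0],[0.3,0,0,0.001,0,0,0]]]'

```text
clock: 11.9
eef_pos: [0.6032, -0.0547, 0.0428]
orientation: [0.0, 0.684, 0.729, 0.0]
contact_force: [-3.6, 1.1, 7.2]
opening: 0.607
finger_force: 54.1
```

Emit:
step_arm --deltas '[[[0.3,0,0,0.0005,0,0,0],[0.3,0,0,0.001,0,0,0],[0.3,0,0,0.001,0,0,0]]]'

```text
clock: 12.28
eef_pos: [0.6032, -0.0548, 0.0427]
orientation: [0.0, 0.684, 0.729, 0.0]
contact_force: [-7.6, 0.4, 15.7]
opening: 0.613
finger_force: 55.0
```

Emit:
step_arm --deltas '[[[0.3,0,0,-0.001,0,0,0],[0.6,0,0,-0.002,0,0,0],[0.7,0,0,-0.002,0,0,0],[0.85,0,0,-0.002,0,0,0],[1,0,0,-0.002,0,0,0],[1,0,0,-0.002,0,0,0],[1,0,0,-0.002,0,0,0]]]' --grip_force 20

```text
clock: 13.15
eef_pos: [0.6031, -0.0548, 0.0429]
orientation: [0.0, 0.684, 0.729, -0.0]
contact_force: [0.4, 0.5, -0.5]
opening: 0.998
finger_force: 0.0
```

Emit:
step_arm --deltas '[[[1,0,0,-0.01,0,0,0],[1,0,0,-0.025,0,0,0],[1,0,0,-0.05,0,0,0],[1,0,0,-0.08,0,0,0],[1,0,0,-0.11,0,0,0],[1,0,0,-0.14,0,0,0],[1,0,0,-0.165,0,0,0],[1,0,0,-0.18,0,0,0]]]'

```text
clock: 14.15
eef_pos: [0.6036, -0.055, 0.2255]
orientation: [0.001, 0.684, 0.729, 0.001]
contact_force: [1.0, 0.4, -0.8]
opening: 0.997
finger_force: 0.0
```

```bash
python3 - <<'E'
from h import *
t=vision.get_image("top")[:,:,::-1]; s=vision.get_image("side")[:,:,::-1]
A=cv2.resize(t[115:185,235:315],None,fx=4.8,fy=4.8,interpolation=cv2.INTER_CUBIC); B=cv2.resize(s[170:240,255:335],None,fx=4.8,fy=4.8,interpolation=cv2.INTER_CUBIC)
cv2.imwrite("pics/p2.png",np.hstack([A,B])); go([.45,-.25,.22],3.7-90)
E
```

```text
shift [-0.1848 -0.1661  0.0047] turn [ 0.003  -0.0026  1.5701] y-ang 3.66
pos [ 0.604  -0.055   0.2252] q [-0.34   0.36   0.509  1.434 -0.176  1.39   0.237] t 14.25 F [-0.9 -1.1  0.7] open 1.0001867116116976
```

View pics/p2.png

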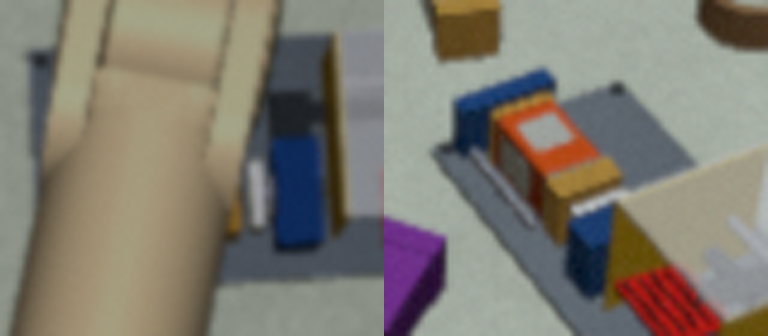

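The canister lies between the fences, with its lid next to the white ram at about (595,200) in the crop, and it has been let go. Now the pedal: I'll shut the fingers, turn and tilt.

```bash
python3 - <<'E'
from h import *
go([.47,-.2,.25],-70)
E
```

```text
shift [-0.1361 -0.1428 -0.0253] turn [ 0.0032 -0.0021  1.2856] y-ang 3.66
pos [ 0.604  -0.055   0.2252] q [-0.34   0.36   0.509  1.434 -0.176  1.39   0.237] t 14.25 F [-0.9 -1.1  0.7] open 1.0001867116116976
```

Emit:
step_arm --deltas '[[[0,-0.015,-0.015,-0.01,0,0,0.12],[0,-0.035,-0.038,-0.02,0,0,0.29],[0,-0.055,-0.06,-0.025,0,0,0.46],[0,-0.075,-0.08,-0.025,0,0,0.63],[0,-0.095,-0.1,-0.025,0,0,0.8],[0,-0.115,-0.12,-0.025,0,0,0.97],[0,-0.128,-0.135,-0.025,0,0,1.14],[0,-0.136,-0.143,-0.025,0,0,1.28]]]'

```text
clock: 15.25
eef_pos: [0.4677, -0.2004, 0.247]
orientation: [-0.0, 0.985, 0.173, -0.001]
contact_force: [0.0, 0.5, -0.5]
opening: -0.002
finger_force: 0.0
```

```bash
python3 - <<'E'
from h import *
go([.53,-.254,.17],-86.3,38)
E
```

```text
shift [0.0404 0.0717 0.0769] turn [-0.0948  0.66    0.273 ] y-ang -70.04
pos [ 0.4677 -0.2004  0.247 ] q [-0.352  0.133  0.776  1.659 -0.094  1.389 -0.786] t 15.25 F [ 0.   0.5 -0.5] open -0.001535744715160684
```

Emit:
step_arm --deltas '[[[0,0.006,0.01,0.01,-0.014,0.1,0.04],[0,0.012,0.02,0.02,-0.028,0.2,0.08],[0,0.018,0.03,0.03,-0.042,0.3,0.12],[0,0.024,0.042,0.042,-0.057,0.4,0.165],[0,0.03,0.053,0.053,-0.07,0.5,0.205],[0,0.036,0.063,0.065,-0.085,0.6,0.245],[0,0.04,0.072,0.077,-0.095,0.66,0.273],[0,0.04,0.072,0.077,-0.095,0.66,0.273]]]'

```text
clock: 16.25
eef_pos: [0.5296, -0.2529, 0.1683]
orientation: [-0.012, 0.945, 0.033, 0.324]
contact_force: [0.4, 0.4, -0.6]
opening: 0.004
finger_force: 0.0
```

```bash
python3 - <<'E'
from h import *
t=vision.get_image("top")[:,:,::-1]; s=vision.get_image("side")[:,:,::-1]
A=cv2.resize(t[110:190,270:355],None,fx=4.6,fy=4.6,interpolation=cv2.INTER_CUBIC); B=cv2.resize(s[170:250,270:355],None,fx=4.6,fy=4.6,interpolation=cv2.INTER_CUBIC)
cv2.imwrite("pics/q1.png",np.hstack([A,B])); go([.578,-.2565,.105],-86.3,38)
p=telemetry.state()["eef_pos"]; print(proj("top",p),proj("side",p))
E
```

```text
shift [-0.0039  0.007   0.0802] turn [-0.004   0.0009  0.0063] y-ang -85.87
pos [ 0.5313 -0.2528  0.1707] q [-0.279 -0.014  0.941  2.13  -0.746  0.636 -0.307] t 16.35 F [ 0.3  0.1 -0. ] open -0.0007811538782172285
[[327.51552187 173.54938168]] [[299.21157633 218.35694402]]
```

View pics/q1.png

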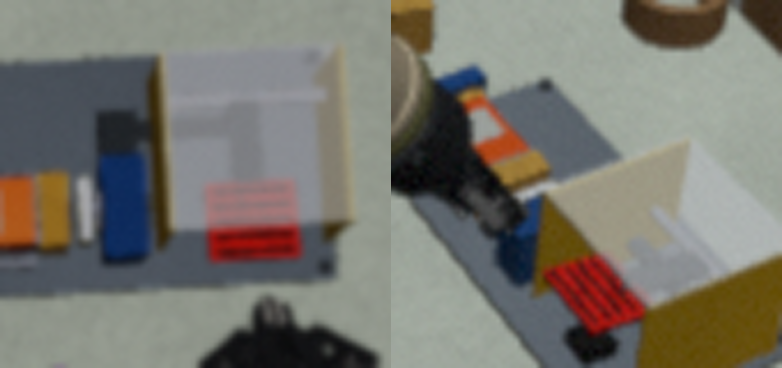

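The tool is tilted forward with its tip at about (272,300) in the top crop. The pedal is ahead at rows 185–258, and the guard is clear. I'll move in just above the pad.

Emit:
step_arm --deltas '[[[0,0,0.001,0.01,0,0,0],[0,-0.001,0.002,0.02,0,0,0],[0,-0.002,0.003,0.035,0,0,0.003],[0,-0.002,0.005,0.05,0,0,0.006],[0,-0.003,0.006,0.065,0,0,0.006],[0,-0.004,0.007,0.075,0,0,0.006],[0,-0.004,0.007,0.08,0,0,0.006],[0,-0.004,0.007,0.08,0,0,0.006]]]'

```text
clock: 17.35
eef_pos: [0.5786, -0.2566, 0.1057]
orientation: [-0.012, 0.945, 0.031, 0.326]
contact_force: [0.7, 0.8, -0.2]
opening: 0.0
finger_force: 0.0
```

Emit:
step_arm --deltas '[[[0,-0.0012,0,0.0016,0,0,0],[0,-0.0025,0,0.0032,0,0,0],[0,-0.0037,0,0.0047,0,0,0],[0,-0.005,0,0.0063,0,0,0],[0,-0.005,0,0.0063,0,0,0]]]'

```text
clock: 17.98
eef_pos: [0.5779, -0.2569, 0.0971]
orientation: [-0.012, 0.945, 0.031, 0.326]
contact_force: [-0.4, 0.4, -0.2]
opening: -0.001
finger_force: 0.0
```

Emit:
step_arm --deltas '[[[0,-0.0006,0,0.0008,0,0,0],[0,-0.0012,0,0.0016,0,0,0],[0,-0.0018,0,0.0024,0,0,0],[0,-0.0025,0,0.0032,0,0,0]]]'

```text
clock: 18.48
eef_pos: [0.5781, -0.257, 0.0933]
orientation: [-0.012, 0.945, 0.031, 0.326]
contact_force: [0.4, 1.4, 0.5]
opening: -0.001
finger_force: 0.0
```

Emit:
step_arm --deltas '[[[0,-0.0006,0,0.0008,0,0,0],[0,-0.0012,0,0.0016,0,0,0],[0,-0.0018,0,0.0024,0,0,0],[0,-0.0025,0,0.0032,0,0,0]]]'

```text
clock: 18.98
eef_pos: [0.5781, -0.2569, 0.0892]
orientation: [-0.012, 0.945, 0.031, 0.326]
contact_force: [-0.5, -0.1, 0.8]
opening: 0.0
finger_force: 0.0
```

Emit:
step_arm --deltas '[[[0,-0.0015,0,0.0002,0,0,0],[0,-0.003,0,0.0004,0,0,0],[0,-0.0045,0,0.0006,0,0,0],[0,-0.0057,0,0.0007,0,0,0],[0,-0.0057,0,0.0007,0,0,0]]]'

```text
clock: 19.6
eef_pos: [0.574, -0.2572, 0.0851]
orientation: [-0.012, 0.945, 0.031, 0.326]
contact_force: [0.0, 1.7, -0.6]
opening: 0.002
finger_force: 0.0
```

Emit:
step_arm --deltas '[[[0,-0.0006,0,0.0008,0,0,0],[0,-0.0012,0,0.0016,0,0,0],[0,-0.0018,0,0.0024,0,0,0],[0,-0.0025,0,0.0032,0,0,0]]]'

```text
clock: 20.1
eef_pos: [0.5741, -0.2572, 0.0811]
orientation: [-0.012, 0.945, 0.031, 0.326]
contact_force: [-0.6, 0.0, 0.5]
opening: -0.003
finger_force: 0.0
```

```bash
python3 - <<'E'
from h import *
t=vision.get_image("top")[:,:,::-1]; s=vision.get_image("side")[:,:,::-1]
A=cv2.resize(t[130:190,300:355],None,fx=7,fy=7,interpolation=cv2.INTER_CUBIC); B=cv2.resize(s[195:255,290:345],None,fx=7,fy=7,interpolation=cv2.INTER_CUBIC)
cv2.imwrite("pics/q2.png",np.hstack([A,B])); S=telemetry.state()
p=S["eef_pos"]; tip=p+R.from_quat(S["orientation"],scalar_first=True).apply([0,0,.011]); print(tip,proj("top",tip),proj("side",tip))
E
```

```text
[ 0.5807479  -0.25670836  0.07232474] [[324.83581559 162.80398487]] [[310.4286026 235.3100892]]
```

View pics/q2.png

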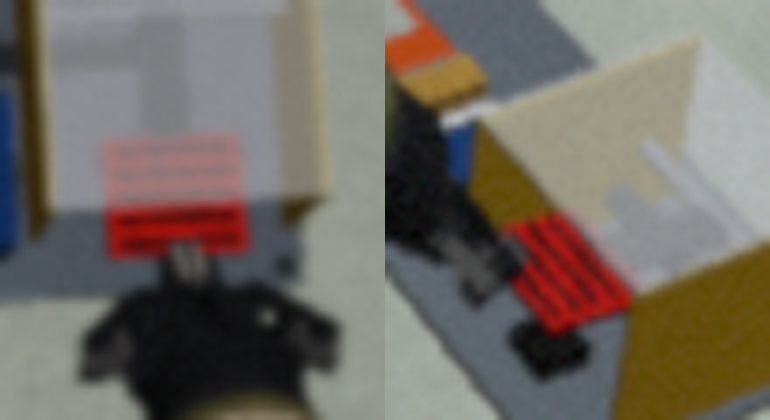

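```bash
python3 - <<'E'
from h import *
f=lambda p,x,y:(np.asarray(p,float)+.5)/7-.5+[x,y]
for a,b in(([137,248],[187,245]),([130,235],[187,243]),([137,262],[187,245])): print(tri(f(a,290,195),f(b,300,130)))
print("pedal front now",tri(f([165,333],290,195),f([248,250],300,130)),tri(f([118,232],290,195),f([110,257],300,130)))
E
```

```text
[ 0.5709949  -0.25790967  0.10397363]
[ 0.56929486 -0.2560581   0.11228406]
[ 0.57181011 -0.25896311  0.09486988]
pedal front now [ 0.57149467 -0.2917745   0.0771664 ] [ 0.57323702 -0.22505028  0.08202075]
```

The top crop shows the tip at about (187,245), over only the pedal's front row. The tip is higher and farther back than I'd assumed. I'll go forward 10 mm and come down with force checks.

Emit:
step_arm --deltas '[[[0,0.0018,0,-0.0024,0,0,0],[0,0.004,0,-0.0008,0,0,0],[0,0.006,0,0.001,0,0,0],[0,0.008,0,0.0025,0,0,0],[0,0.0097,0,0.0038,0,0,0],[0,0.0097,0,0.0038,0,0,0]]]'

```text
clock: 20.95
eef_pos: [0.5842, -0.2564, 0.0841]
orientation: [-0.012, 0.945, 0.031, 0.326]
contact_force: [0.3, 0.0, 0.4]
opening: -0.0
finger_force: 0.0
```

Emit:
step_arm --deltas '[[[0,-0.0006,0,0.0008,0,0,0],[0,-0.0012,0,0.0016,0,0,0],[0,-0.0018,0,0.0024,0,0,0],[0,-0.0025,0,0.0032,0,0,0]]]'

```text
clock: 21.45
eef_pos: [0.584, -0.2565, 0.08]
orientation: [-0.012, 0.945, 0.031, 0.326]
contact_force: [0.8, -0.4, 0.3]
opening: -0.002
finger_force: 0.0
```

Emit:
step_arm --deltas '[[[0,-0.0006,0,0.0008,0,0,0],[0,-0.0012,0,0.0016,0,0,0],[0,-0.0018,0,0.0024,0,0,0],[0,-0.0025,0,0.0032,0,0,0]]]'

```text
clock: 21.95
eef_pos: [0.584, -0.2565, 0.0759]
orientation: [-0.012, 0.945, 0.031, 0.326]
contact_force: [-0.1, -0.2, 0.2]
opening: -0.004
finger_force: 0.1
```

I've now viewed 11 pictures, one over the limit of 10, so I won't view any more. From here I'll go by force and colour masks.

Emit:
step_arm --deltas '[[[0,-0.0006,0,0.0008,0,0,0],[0,-0.0012,0,0.0016,0,0,0],[0,-0.0018,0,0.0024,0,0,0],[0,-0.0025,0,0.0032,0,0,0]]]'

```text
clock: 22.45
eef_pos: [0.584, -0.2566, 0.072]
orientation: [-0.012, 0.945, 0.031, 0.326]
contact_force: [-3.3, 0.9, 4.7]
opening: -0.001
finger_force: 2.1
```

```bash
python3 - <<'E'
from h import *
def red(im): 
    H=cv2.cvtColor(im,cv2.COLOR_BGR2HSV)[195:255,295:345]; m=((H[...,0]<6)|(H[...,0]>174))&(H[...,1]>190)&(H[...,2]>120); y,x=np.nonzero(m); return m.sum(),x.mean()+295,y.mean()+195,x.min()+295,x.max()+295,y.min()+195,y.max()+195
s=vision.get_image("side")[:,:,::-1].copy(); s0=cv2.imread("pics/side0.png")
print(red(s0),red(s))
# new dark tip pixels: lowest-forward changed pixels
d=cv2.absdiff(s,s0).max(2)[195:255,285:345]>40
for r in range(20,60,3):
    x=np.nonzero(d[r])[0]; print(r+195, (x.min()+285,x.max()+285,len(x)) if len(x) else None)
S=telemetry.state(); M=R.from_quat(S["orientation"],scalar_first=True)
for l in([0,0,.011],[-.011,0,.011],[.011,0,.011],[0,0,0]): print(l,proj("side",S["eef_pos"]+M.apply(l)))
print(S["eef_pos"],S["contact_force"])
E
```

```text
(np.int64(135), np.float64(313.9259259259259), np.float64(233.5925925925926), np.int64(304), np.int64(324), np.int64(226), np.int64(241)) (np.int64(111), np.float64(315.990990990991), np.float64(234.86486486486487), np.int64(309), np.int64(324), np.int64(226), np.int64(242))
215 (np.int64(285), np.int64(300), 12)
218 (np.int64(289), np.int64(301), 11)
221 (np.int64(285), np.int64(299), 11)
224 (np.int64(285), np.int64(304), 11)
227 (np.int64(285), np.int64(311), 16)
230 (np.int64(285), np.int64(318), 20)
233 (np.int64(299), np.int64(320), 10)
236 (np.int64(303), np.int64(310), 5)
239 (np.int64(305), np.int64(323), 3)
242 (np.int64(313), np.int64(316), 3)
245 None
248 None
251 None
254 None
[0, 0, 0.011] [[312.63000019 236.15245487]]
[-0.011, 0, 0.011] [[310.36116131 238.31549006]]
[0.011, 0, 0.011] [[314.90451659 233.98400691]]
[0, 0, 0] [[311.21877857 235.11769575]]
[ 0.58394546 -0.2566542   0.07186772] [-1.49711844  0.50785954  5.01012824]
```

Emit:
step_arm --deltas '[[[0,-0.0012,0,0.0016,0,0,0],[0,-0.0025,0,0.0032,0,0,0],[0,-0.0037,0,0.0047,0,0,0],[0,-0.005,0,0.0063,0,0,0],[0,-0.0062,0,0.0079,0,0,0]]]'

```text
clock: 23.12
eef_pos: [0.5839, -0.2568, 0.0618]
orientation: [-0.012, 0.945, 0.031, 0.326]
contact_force: [-5.4, 0.0, 6.3]
opening: -0.002
finger_force: 3.4
```

Emit:
step_arm --deltas '[[[0,-0.0012,0,0.0016,0,0,0],[0,-0.0025,0,0.0032,0,0,0],[0,-0.0037,0,0.0047,0,0,0],[0,-0.005,0,0.0063,0,0,0]]]'

```text
clock: 23.62
eef_pos: [0.5837, -0.2568, 0.0538]
orientation: [-0.012, 0.945, 0.031, 0.326]
contact_force: [-5.0, -0.2, 7.4]
opening: -0.001
finger_force: 3.8
```

Emit:
step_arm --deltas '[[[0,-0.0009,0,0.0012,0,0,0],[0,-0.0018,0,0.0024,0,0,0],[0,-0.0028,0,0.0035,0,0,0],[0,-0.0037,0,0.0047,0,0,0]]]'

```text
clock: 24.12
eef_pos: [0.5838, -0.2568, 0.0479]
orientation: [-0.012, 0.945, 0.031, 0.326]
contact_force: [-5.9, -0.7, 7.6]
opening: 0.003
finger_force: 4.1
```

Emit:
step_arm --deltas '[[[0,-0.0006,0,0.0008,0,0,0],[0,-0.0012,0,0.0016,0,0,0],[0,-0.0018,0,0.0024,0,0,0],[0,-0.0025,0,0.0032,0,0,0]]]'

```text
clock: 24.62
eef_pos: [0.5841, -0.2569, 0.0448]
orientation: [-0.012, 0.945, 0.031, 0.327]
contact_force: [-11.2, 3.5, 16.9]
opening: 0.004
finger_force: 8.9
```

Emit:
step_arm --deltas '[[[0,-0.0006,0,0.0008,0,0,0],[0,-0.0012,0,0.0016,0,0,0],[0,-0.0018,0,0.0024,0,0,0]]]'

```text
clock: 25.0
eef_pos: [0.5843, -0.2568, 0.042]
orientation: [-0.012, 0.944, 0.031, 0.327]
contact_force: [-10.6, 2.2, 17.1]
opening: -0.004
finger_force: 9.0
```

Emit:
step_arm --deltas '[[[0,-0.0006,0,0.0008,0,0,0],[0,-0.0012,0,0.0016,0,0,0]]]'

```text
clock: 25.25
eef_pos: [0.5845, -0.2568, 0.0401]
orientation: [-0.012, 0.944, 0.031, 0.327]
contact_force: [-11.1, 2.1, 17.2]
opening: 0.002
finger_force: 9.1
```

Emit:
step_arm --deltas '[[[0,-0.0006,0,0.0008,0,0,0],[0,-0.0012,0,0.0016,0,0,0]]]'

```text
clock: 25.5
eef_pos: [0.5847, -0.2569, 0.0387]
orientation: [-0.012, 0.944, 0.031, 0.328]
contact_force: [-17.5, 4.1, 26.6]
opening: 0.001
finger_force: 14.7
```

Emit:
step_arm --deltas '[[[0,-0.0006,0,0.0008,0,0,0]]]'

```text
clock: 25.62
eef_pos: [0.5849, -0.257, 0.0383]
orientation: [-0.012, 0.944, 0.031, 0.328]
contact_force: [-23.1, 6.7, 34.8]
opening: -0.001
finger_force: 18.6
```

Emit:
step_arm --deltas '[[[0,-0.0006,0,0.0008,0,0,0]]]'

```text
clock: 25.75
eef_pos: [0.585, -0.2571, 0.0381]
orientation: [-0.013, 0.944, 0.03, 0.329]
contact_force: [-28.5, 7.8, 42.0]
opening: -0.003
finger_force: 23.0
```

The stop is reached, and the force is close to the limit. I'll back off slightly and hold.

Emit:
step_arm --deltas '[[[0,0.0008,0,-0.001,0,0,0],[0,0.0008,0,-0.001,0,0,0],[0,0.0008,0,-0.001,0,0,0],[0,0.0008,0,-0.001,0,0,0],[0,0.0008,0,-0.001,0,0,0],[0,0.0008,0,-0.001,0,0,0],[0,0.0008,0,-0.001,0,0,0],[0,0.0008,0,-0.001,0,0,0]]]'

```text
clock: 26.75
eef_pos: [0.5848, -0.257, 0.0385]
orientation: [-0.012, 0.944, 0.031, 0.328]
contact_force: [-17.0, 5.4, 27.8]
opening: -0.0
finger_force: 14.8
```

Emit:
step_arm --deltas '[[[0,0,0,0,0,0,0],[0,0,0,0,0,0,0],[0,0,0,0,0,0,0],[0,0,0,0,0,0,0]]]'

```text
clock: 27.25
eef_pos: [0.5848, -0.2569, 0.0385]
orientation: [-0.012, 0.944, 0.031, 0.328]
contact_force: [-18.8, 4.2, 27.4]
opening: 0.002
finger_force: 14.8
```

```bash
python3 - <<'E'
from h import *
t=vision.get_image("top")[:,:,::-1].copy(); s=vision.get_image("side")[:,:,::-1].copy(); cv2.imwrite("pics/hold_t.png",t); cv2.imwrite("pics/hold_s.png",s)
f=8;x0,y0=240,140
U=cv2.resize(t[140:175,240:300],None,fx=f,fy=f,interpolation=cv2.INTER_CUBIC); H=cv2.cvtColor(U,cv2.COLOR_BGR2HSV)
m=((H[...,0]<28)&(H[...,1]>120)&(H[...,2]>100)).astype(np.uint8); c=max(cv2.findContours(m,0,1)[0],key=cv2.contourArea)
p=(c[:,0]+.5)/f-.5+[x0,y0]; w=ray("top",p,.070); r=cv2.minAreaRect((w[:,:2]*1000).astype(np.float32)); print("canister top",r)
print(telemetry.state()["clock"],telemetry.state()["contact_force"])
E
```

```text
canister top ((601.5133056640625, -42.52048110961914), (58.49504089355469, 107.1309585571289), 4.188248157501221)
27.35 [-17.57391931   4.65256566  28.23650312]
```

The canister sits against the stop at 107 mm measured length (58 wide), so the lid is home. It was held for about 1.5 s. Now I'll ease the pedal up.

Emit:
step_arm --deltas '[[[0,0.0006,0,-0.0008,0,0,0],[0,0.0012,0,-0.0016,0,0,0],[0,0.0018,0,-0.0024,0,0,0],[0,0.0031,0,-0.0039,0,0,0],[0,0.0043,0,-0.0055,0,0,0],[0,0.0055,0,-0.0071,0,0,0],[0,0.0068,0,-0.0087,0,0,0],[0,0.008,0,-0.0102,0,0,0]]]'

```text
clock: 28.35
eef_pos: [0.5837, -0.2568, 0.0489]
orientation: [-0.012, 0.945, 0.031, 0.326]
contact_force: [-5.2, 0.1, 6.3]
opening: -0.001
finger_force: 3.3
```

Emit:
step_arm --deltas '[[[0,0.0012,0,-0.0016,0,0,0],[0,0.0025,0,-0.0032,0,0,0],[0,0.0037,0,-0.0047,0,0,0],[0,0.005,0,-0.0063,0,0,0],[0,0.0062,0,-0.0079,0,0,0],[0,0.0074,0,-0.0095,0,0,0],[0,0.0086,0,-0.011,0,0,0],[0,0.0098,0,-0.0126,0,0,0]]]'

```text
clock: 29.35
eef_pos: [0.5843, -0.2567, 0.0652]
orientation: [-0.012, 0.945, 0.031, 0.326]
contact_force: [-1.6, -0.2, 5.6]
opening: 0.005
finger_force: 2.4
```

Emit:
step_arm --deltas '[[[0,0.0012,0,-0.0016,0,0,0],[0,0.0025,0,-0.0032,0,0,0],[0,0.0037,0,-0.0047,0,0,0],[0,0.005,0,-0.0063,0,0,0],[0,0.0062,0,-0.0079,0,0,0],[0,0.0074,0,-0.0095,0,0,0],[0,0.0086,0,-0.011,0,0,0],[0,0.0098,0,-0.0126,0,0,0]]]'

```text
clock: 30.35
eef_pos: [0.5834, -0.2562, 0.0803]
orientation: [-0.012, 0.945, 0.031, 0.325]
contact_force: [0.3, 0.5, -0.7]
opening: -0.006
finger_force: 0.0
```

Clear of the pedal. I'll retract along the tool and check.

Emit:
step_arm --deltas '[[[0,0,0,-0.01,0,0,0],[0,0,0,-0.025,0,0,0],[0,0,0,-0.045,0,0,0],[0,0,0,-0.065,0,0,0],[0,0,0,-0.085,0,0,0],[0,0,0,-0.1,0,0,0],[0,0,0,-0.11,0,0,0],[0,0,0,-0.11,0,0,0]]]'

```text
clock: 31.35
eef_pos: [0.5161, -0.2618, 0.1687]
orientation: [-0.012, 0.945, 0.03, 0.327]
contact_force: [1.2, 0.4, -0.1]
opening: 0.001
finger_force: 0.0
```

```bash
python3 - <<'E'
from h import *
t=vision.get_image("top")[:,:,::-1].copy(); t0=cv2.imread("pics/top0.png")
f=8
U=cv2.resize(t[140:175,240:300],None,fx=f,fy=f,interpolation=cv2.INTER_CUBIC); H=cv2.cvtColor(U,cv2.COLOR_BGR2HSV)
m=((H[...,0]<28)&(H[...,1]>120)&(H[...,2]>100)).astype(np.uint8); c=max(cv2.findContours(m,0,1)[0],key=cv2.contourArea)
w=ray("top",(c[:,0]+.5)/f-.5+[240,140],.070); print("canister",cv2.minAreaRect((w[:,:2]*1000).astype(np.float32)))
def red(im):
    H=cv2.cvtColor(im,cv2.COLOR_BGR2HSV)[145:170,305:345]; y,x=np.nonzero(((H[...,0]<6)|(H[...,0]>174))&(H[...,1]>190)); return len(x),x.mean(),y.mean()
print("pedal",red(t0),red(t))
d=(cv2.absdiff(t,t0).max(2)[100:260,40:240]>40).astype(np.uint8)
n,_,st,_=cv2.connectedComponentsWithStats(d); print([tuple(r+[40,100,0,0,0]) for r in st[1:] if r[4]>15])
S=telemetry.state(); print(S["eef_pos"],S["contact_force"],S["clock"],abs(S["dq"]).max())
E
```

```text
canister ((601.4634399414062, -43.17216873168945), (58.52393341064453, 108.40641784667969), 4.311240196228027)
pedal (110, np.float64(19.990909090909092), np.float64(17.545454545454547)) (110, np.float64(19.990909090909092), np.float64(17.545454545454547))
[(np.int64(131), np.int64(164), np.int64(34), np.int64(36), np.int64(534))]
[ 0.51624182 -0.26140267  0.16808486] [-0.25728664 -0.59063887  0.04792092] 31.4 0.02003680855440992
```

```bash
python3 -c "
from cell import manip
print(manip.job_done())"
```

```text
the job is handed in; nothing more can be done
None
```

Job handed in at about 31 s: the closed canister lies in the cradle with its lid home, the pedal was held at its stop for about 1.5 s and eased back up, and the bystanders by the pick-up spot show no movement; two caveats are that the wrist force briefly read about 51 N while pressing (pedal limit 50 N; I can't tell whether the pedal contact itself crossed it) and that I viewed 11 pictures, one over the limit of 10.

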